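# Stack two toothed clutch plates on a splined hub, tabs opposite

## Task

Rebuild the strapping machine's clutch on the splined hub of the clamped stand: first the thick cork-faced disc, fully home on the shoulder with its broad tab pointing away from the toggle clamp as nearly as the teeth allow, then the thinner bare steel separator plate, fully home on the disc with its narrow tab exactly opposite the disc's tab. Feel for the teeth gently, lower the plates slowly and never force or drop them; let go of both plates and leave the other things on the counter where they are.

Things in the scene. Friction and masses are not known exactly. Their poses are not given: they have to be found in the camera images.
- hub_stand: Steel stand screwed to the counter. Origin: on the hub's axis, at counter height; z up, +x away from the clamp. Foot plate 140 x 80 x 10 mm (x -90 to +50). On it a round pedestal 52 mm across; its flat top at z = 35 is the shoulder. On it stands the splined hub. Its turned position is NOT given by this pose: the tooth nearest to +x lies 9 to 30 degrees off it, to either side; find it by feel or eye.
- seat (a point): Point on the hub's axis at shoulder height, 35 mm above the counter. The hub: core 36 mm across, 6 straight teeth 9.2 mm wide reaching to 48 mm across, all from 35 to 59 mm above the counter. It resists turning with 2.5 N m, so stays put while a plate is gently turned on it. Forcing: over 60 N between a plate and the stand, or between the plates (landing at 30 mm/s gives about 50 N, at 10 mm/s half that).
- teeth_top (a point): Point on the hub's axis level with the flat tops of its teeth, 59 mm above the counter. A smooth boss, 35 mm across, rises from here to 69 mm, then tapers to 27 mm across at 75 mm. A plate put over the boss rests on the teeth with its underside here, and drops in only where its teeth meet the gaps: every 60 degrees, with about 3.5 degrees of play either way.
- clamp (a point): Toggle clamp with red rubber-tipped handle that holds the foot plate down, less than 62 mm high, lying on the stand's -x side from x = -70 to -210 mm. This point is on its pivot, 112 mm from the hub's axis, 30 mm above the counter.
- disc: Clutch disc: dark steel ring with cork faces, 12 mm thick, about 0.13 kg, lying flat. Origin: ring centre, at the underside; z up, x towards its tab. Rim 61 mm across, bore 51 mm; 6 inward teeth 9.2 mm wide reaching in to 39 mm across, at 30, 90, ... degrees from the tab. Two flat grip faces 24 mm long at y = -32 and +32 (64 mm apart). Seated: underside 35 mm above the counter.
- disc_tab (a point): Middle of the outer end of the disc's broad tab (28 mm wide), 48.5 mm from the disc's centre, 6 mm above its underside. Seated, the tab lies over one of the hub's teeth.
- separator: Separator plate: bare bright steel, 8 mm thick, about 0.11 kg, lying flat. Ring, teeth (same angles from the tab) and flat grip faces (64 mm apart, at y = -32 and +32) as on the disc. Origin: ring centre, at the underside; z up, x towards its tab. Seated on the seated disc: underside 47 mm above the counter.
- separator_tab (a point): Middle of the outer end of the separator's narrow tab (12 mm wide), 52.5 mm from the plate's centre, 4 mm above its underside. Seated, the tab lies over one of the hub's teeth.
- battery: Orange drill battery pack, 75 x 115 x 61 mm, bystander. Origin: underside centre.
- egg_cup: White porcelain egg cup, 50 mm across, 62 mm high, bystander. Origin: underside centre.
- scoop: Copper scoop lying down, open trough 54 mm across and 85 mm long, handle 75 mm, bystander. Origin: on the counter under the bowl's closed end.
- nozzle: Blue plastic spray nozzle, about 60 mm long, 38 mm high, bystander. Origin: underside centre of its collar.
- tape_roll: Roll of tape standing flat, 96 mm across, 48 mm high, bystander. Origin: underside centre.
- wrench: Steel wrench, 170 mm long, lying flat, bystander. Origin: underside centre.
Mind the look-alikes: they are no part of the job. There is more than one size of the disc; the one meant has the size given above. What is shaped like the separator but green is not meant.

How it is judged:
By the outcome, as a careful person would: the job done as asked, in the order asked, and still so for the second after the job is handed in, with the robot touching nothing.
It also fails if it takes over 72 s, if anything falls off the work surface, if the arm or the gripper's body presses on something with over 40 N, if the wrist force passes 120 N, or if a joint passes its speed limit or range.

## Robot

A 6-joint arm with a two-finger parallel gripper is mounted at the origin on the work surface. World frame = base frame: x ahead of the robot, y to its left, z up, the work surface at z = 0. Lengths are in m, angles in rad, forces in N, time in s.
With the tool pointing down it reaches from about 0.35 to 0.975 m from the base axis. Payload 4.9 kg.
Tool frame: the origin (TCP) lies at the very end of the fingers, on their centre line; the grasp point (between the pads) lies 19 mm behind it; z points along the fingers, y is the line along which they close (so a half turn about z gives the same grasp; the last joint's range is limited). The gripper opens to 85 mm and grips with 20 to 120 N. Pads are 22 mm wide; open, the fingers measure 114 mm over their backs; the gripper's body (76 mm by 85 mm) begins 54 mm behind the grasp point. The pads swing forward as they close: fully open they stand 13 mm farther back than shut.
Start: joints at [-1.287, 0.053, 1.613, -0, 1.476, -0.119], TCP at [0.245, -0.575, 0.231] pointing down, gripper open.
Joint ranges: [-3.01, 3.01], [-1.01, 2.22], [0.06, 2.58], [-1.02, 4.17], [0.09, 2.62], [-3.14, 3.14]. Speed limits (rad/s): [2.57, 2.57, 3.14, 3.14, 3.14, 3.14].

## Interface

Orientations are given as a rotation vector (axis times angle).
In Python, from station import ctrl, imaging gives the robot as it stands.
- The arm moves only by the tool play_rows, never from a script. Its argument "series" is a list of rows, each a list of 3 entries, a list of its own where there are three numbers: the opening, from 0 (shut) to 1 (fully open), then the shift along the tool's x, y, z each as a share of 0.05 m, from -1 to 1, then the turn, a rotation vector about the tool's x, y, z each as a share of 8 degrees, from -1 to 1. In form: [[grip, [dx, dy, dz], [ax, ay, az]], ...]. A call has 1 to 8 rows; each row shifts and turns the commanded pose from where the row before left it, along the tool's axes as they then stand; what a row does not reach is not made up. A row lasts 1/8 s, in which the tool goes at most 62.5 mm and 10.7 degrees, less where a joint would pass 70% of its speed; a pose out of reach is approached as far as the arm can. A call with a number of a shift or a turn outside -1 to 1 is refused whole. A call with a gripper value outside its range is refused whole. The fingers move at their own pace and stop on an object; "force" is the grip in N (left out, the last holds). Time passes only in rows, so rows that do not move let the fingers close. It gives the time, the measured TCP pose, the force, the opening and the grip force at its end, in the units of the state.
- ctrl.get_obs(): the state, without advancing time (a new reading comes with each control period).
- imaging.get_image(name): name is "scene" or "top" or "wrist"; returns a dict with "color" (384x512x3 uint8, blue, green, red), "fx", "fy", "cx", "cy" (pixels), "extrinsics" (4x4, takes a point from world to camera coordinates); the wrist camera has in their place "hand_eye" (4x4, takes a point from camera to tool coordinates, whose origin is the TCP and whose axes are the flange's). Camera axes: x right, y down, z forward; pixel columns grow to the right and rows downward; lengths in m; the calibration is good to about 2 mm. The wrist camera is an equidistant fisheye: a pixel r from the principal point sees the ray r / f radians off the axis. A picture is of the moment at which its call begins: read the wrist's pose just before it. There is no depth.
- ctrl.finish_job(): hands the job in; it is judged then, once.
The state is a dict: "t": time; "q": joint angles; "dq": joint speeds; "effort": joint torques, N m; "tool_pos": TCP position; "tool_rot": TCP orientation; "contact_force": force on the tool from outside, world axes, zero at the start; "wrist_torque": the same for the moment, N m; "opening": finger opening in m; "grip_force": force on a finger pad.
Only numpy, scipy, OpenCV 4.12 (cv2) and the standard library are available. Lean on these libraries where they do the work, as an engineer would, in place of code of your own. Each camera call takes 0.05 s, during which the arm holds its last target. There are 200 camera calls.

## Working session

There is one attempt and no reset: what is moved stays moved. The work goes in short steps, Python scripts to look and compute and a tool call to move; the robot and the scene stay as the last step left them, time stands still between calls to the robot, and variables do not carry over. Pictures are saved under pics/ and viewed, at most 10 in all, crops included, and the job is handed in when it is done.

Besides the shell and the picture viewer there is one more tool, called after ">>>" as a command line: name --argument value ..., lists and objects as JSON in quotes. play_rows: Moves the arm, as the interface text tells. Shift numbers are shares of 0.05 m and turn numbers shares of 8 degrees, none past 1 either way. Its arguments: {"type":"object","properties":{"series":{"type":"array"},"force":{"type":"number"}},"required":["series"]}

```bash
ls; mkdir -p pics
python3 - <<'E'
from station import ctrl, imaging
import cv2,numpy as np
o=ctrl.get_obs();print({k:np.round(v,3) for k,v in o.items()})
for n in("scene","top"):
    d=imaging.get_image(n);cv2.imwrite(f"pics/{n}0.png",cv2.resize(d["color"],(800,600),interpolation=cv2.INTER_CUBIC));cv2.imwrite(f"pics/raw_{n}0.png",d["color"])
    print(n,d["fx"],d["fy"],d["cx"],d["cy"]);print(np.round(d["extrinsics"],4).tolist())
d=imaging.get_image("wrist");print(d["fx"],d["cx"],d["cy"],np.round(d["hand_eye"],4).tolist())
E
```

```text
pics
{'t': np.float64(0.0), 'q': array([-1.287,  0.053,  1.614, -0.   ,  1.476, -0.119]), 'dq': array([ 0.001, -0.001, -0.   ,  0.002, -0.001, -0.   ]), 'effort': array([-2.0000e-03, -3.9368e+01, -3.7018e+01, -0.0000e+00,  7.0000e-03,
        0.0000e+00]), 'tool_pos': array([ 0.245, -0.574,  0.23 ]), 'tool_rot': array([-3.076, -0.628,  0.   ]), 'contact_force': array([-0.139, -0.418,  0.694]), 'wrist_torque': array([ 0.028, -0.028,  0.001]), 'grip_force': np.float64(0.0), 'opening': np.float64(0.085)}
scene 484.04269978541686 484.04269978541686 254.12161848368308 192.2548803395342
[[-0.7851, 0.6193, 0.0125, 0.4612], [0.3284, 0.4333, -0.8393, -0.162], [-0.5252, -0.6548, -0.5435, 1.6141], [0.0, 0.0, 0.0, 1.0]]
top 436.92804374490504 436.92804374490504 259.0601005548902 181.94658340704098
[[0.0255, -0.9997, -0.0004, -0.0039], [-0.9978, -0.0254, -0.0618, 0.5883], [0.0618, 0.002, -0.9981, 1.0385], [0.0, 0.0, 0.0, 1.0]]
297.3186396354542 251.4760368907549 192.85388099365326 [[0.0007, -0.9572, -0.2896, 0.0732], [1.0, 0.0009, -0.0004, -0.0001], [0.0006, -0.2896, 0.9572, -0.142], [0.0, 0.0, 0.0, 1.0]]
```

View pics/top0.png

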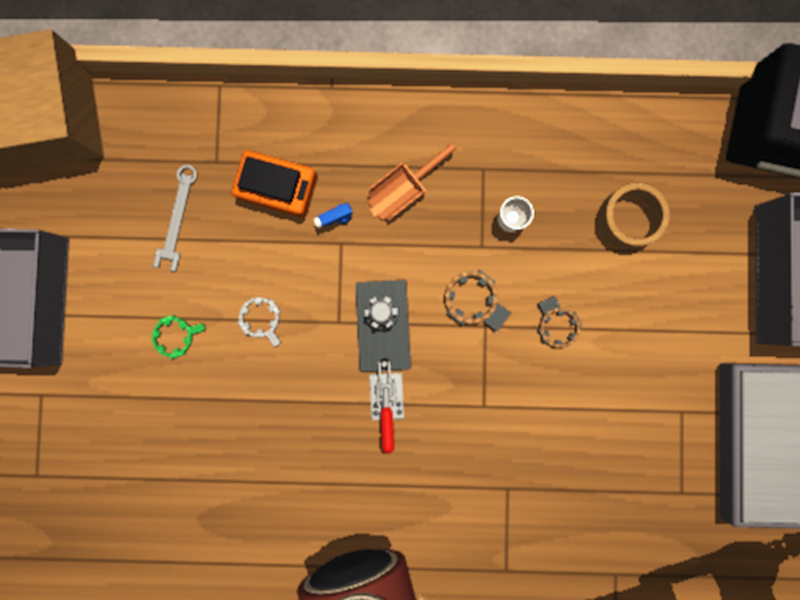

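View pics/scene0.png

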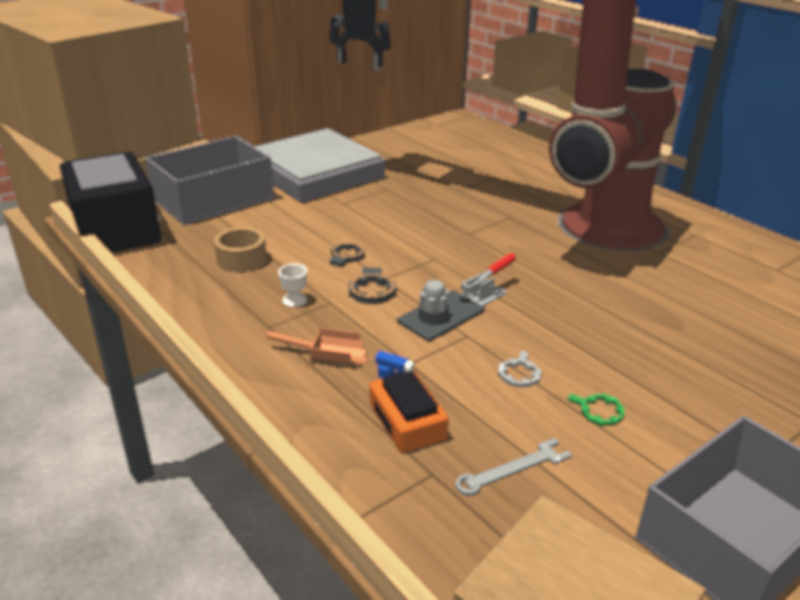

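In the top picture (800×600), two discs could be meant: (471,299), rim about 54 px or 78 mm, and (559,328), rim about 41 px or 61 mm. The second fits the given size; its tab points to (548,304). The separator is the bare plate at (260,318) with its tab at (276,341); the green one at (173,337) is not meant. The hub is at (380,313) and the clamp lies towards the robot. I'll confirm in an enlarged crop.

```bash
cat > h.py <<'E'
import numpy as np,cv2
from scipy.spatial.transform import Rotation as R
from station import ctrl, imaging
TOP=dict(f=436.928,c=(259.06,181.947),E=np.array([[0.0255,-0.9997,-0.0004,-0.0039],[-0.9978,-0.0254,-0.0618,0.5883],[0.0618,0.002,-0.9981,1.0385],[0,0,0,1]]))
def hit(o,d,z): return o+d*(z-o[2])/d[2]
def top2w(u,v,z):
    E=TOP["E"];d=E[:3,:3].T@np.array([(u-TOP["c"][0])/TOP["f"],(v-TOP["c"][1])/TOP["f"],1]);return hit(-E[:3,:3].T@E[:3,3],d,z)
def w_pose():
    o=ctrl.get_obs();d=imaging.get_image("wrist");T=np.eye(4);T[:3,:3]=R.from_rotvec(o["tool_rot"]).as_matrix();T[:3,3]=o["tool_pos"]
    return d["color"],T@d["hand_eye"],d,o
def rect(img,M,d,xc,yc,half,z,n=600):
    """overhead orthographic view of plane z: rows = -x (x up), cols = -y (y left)"""
    s=2*half/n;xs=xc+half-np.arange(n)*s;ys=yc+half-np.arange(n)*s
    Y,X=np.meshgrid(ys,xs);P=np.stack([X,Y,np.full_like(X,z)],-1)
    C=(P-M[:3,3])@M[:3,:3];th=np.arctan2(np.hypot(C[...,0],C[...,1]),C[...,2]);ph=np.arctan2(C[...,1],C[...,0])
    u=d["cx"]+d["fx"]*th*np.cos(ph);v=d["cy"]+d["fx"]*th*np.sin(ph)
    return cv2.remap(img,u.astype(np.float32),v.astype(np.float32),cv2.INTER_CUBIC)
E
python3 - <<'E'
from h import *
i=cv2.imread("pics/raw_top0.png")
cv2.imwrite("pics/crop1.png",cv2.resize(i[170:235,145:380],None,fx=3.4,fy=3.4,interpolation=cv2.INTER_CUBIC))
s=.64
for n,u,v,z in(("disc",559,328,.012),("dtab",548,304,.012),("sep",260,318,.008),("septab",276,341,.008),("hub",380,312,.075)):print(n,np.round(top2w(u*s,v*s,z),3))
E
```

```text
disc [ 0.527 -0.23   0.012]
dtab [ 0.564 -0.212  0.012]
sep [0.531 0.235 0.008]
septab [0.495 0.209 0.008]
hub [0.543 0.046 0.075]
```

View pics/crop1.png

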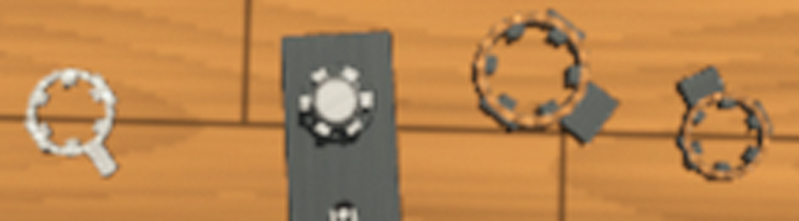

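The crop confirms it: the disc with the 61 mm rim is at crop (721,137), clearly smaller than the one at (530,70). The silver separator is at (72,112). I'll go above the disc.

>>> play_rows --series '[[1, [0.98, -0.51, 0.17], [0, 0, 0]], [1, [0.98, -0.51, 0.17], [0, 0, 0]], [1, [0.98, -0.51, 0.17], [0, 0, 0]], [1, [0.98, -0.51, 0.17], [0, 0, 0]], [1, [0.98, -0.51, 0.17], [0, 0, 0]], [1, [0.98, -0.51, 0.17], [0, 0, 0]], [1, [0.98, -0.51, 0.17], [0, 0, 0]], [0.9, [0.98, -0.51, 0.17], [0, 0, 0]]]' --force 40

```text
t: 1.15
tool_pos: [0.5265, -0.232, 0.1628]
tool_rot: [3.078, 0.629, -0.0]
contact_force: [0.8, -0.1, 0.7]
opening: 0.0767
grip_force: 0.0
```

Run:
```python
from h import *
img,M,d,o=w_pose();print(o["tool_pos"],o["tool_rot"],o["opening"])
cv2.imwrite("pics/w1raw.png",img)
cv2.imwrite("pics/w1.png",rect(img,M,d,0.535,-0.225,0.075,0.012))
```

```text
[ 0.52645653 -0.23197932  0.1628371 ] [ 3.07803407e+00  6.28507229e-01 -1.15287645e-04] 0.07665567339905627
```

View pics/w1.png

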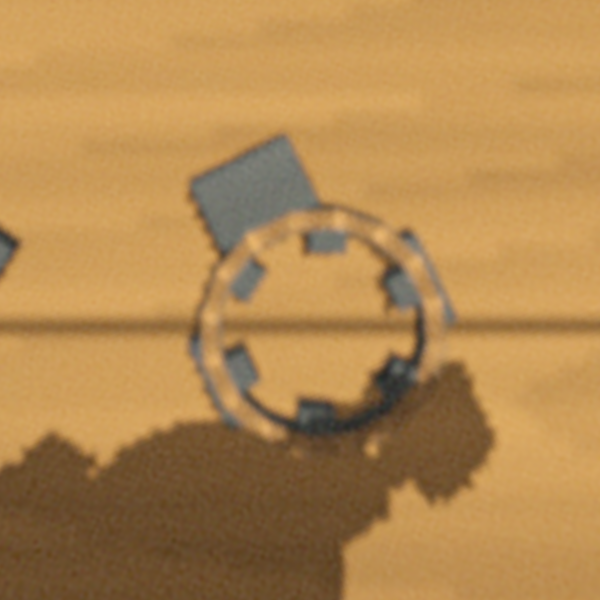

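The rectified picture (4 px/mm) shows the disc's centre at (321,327), which is world (0.528, −0.230). The tab's end is at (238,161), giving a yaw of about 26.9°. I'll turn 3.8° and go down.

>>> play_rows --series '[[0.87, [0.04, -0.02, 0.5], [0, 0, -0.475]], [0.87, [0, 0, 0.8], [0, 0, 0]], [0.87, [0, 0, 0.8], [0, 0, 0]], [0.87, [0, 0, 0.6], [0, 0, 0]], [0.87, [0, 0, 0.3], [0, 0, 0]], [0.87, [0, 0, 0.15], [0, 0, 0]], [0.87, [0, 0, 0.03], [0, 0, 0]], [0.87, [0, 0, 0], [0, 0, 0]]]'

```text
t: 2.2
tool_pos: [0.5279, -0.2325, 0.0055]
tool_rot: [3.054, 0.73, 0.002]
contact_force: [0.0, 0.1, -0.3]
opening: 0.0744
grip_force: 0.0
```

>>> play_rows --series '[[0.87, [0.02, -0.04, 0.04], [0, 0, 0]], [0.87, [0, 0, 0.04], [0, 0, 0]], [0.87, [0, 0, 0.04], [0, 0, 0]], [0.87, [0, 0, 0.02], [0, 0, 0]], [0.87, [0, 0, 0], [0, 0, 0]]]'

```text
t: 2.82
tool_pos: [0.527, -0.2296, -0.0029]
tool_rot: [-3.055, -0.73, 0.0]
contact_force: [0.0, -0.2, 0.6]
opening: 0.0742
grip_force: 0.0
```

>>> play_rows --series '[[0.8, [0, 0, 0], [0, 0, 0]], [0.75, [0, 0, 0], [0, 0, 0]], [0.7, [0, 0, 0], [0, 0, 0]], [0.65, [0, 0, 0], [0, 0, 0]], [0.65, [0, 0, 0], [0, 0, 0]]]' --force 50

```text
t: 3.45
tool_pos: [0.5276, -0.23, -0.002]
tool_rot: [3.055, 0.73, 0.001]
contact_force: [-1.3, -1.2, 5.2]
opening: 0.0627
grip_force: 55.4
```

>>> play_rows --series '[[0.65, [0, 0, -0.2], [0, 0, 0]], [0.65, [0, 0, -0.6], [0, 0, 0]], [0.65, [0.15, -0.95, -0.44], [0, 0, 0]], [0.65, [0.15, -0.95, -0.44], [0, 0, 0]], [0.65, [0.15, -0.95, -0.44], [0, 0, 0]], [0.65, [0.15, -0.95, -0.44], [0, 0, 0]], [0.65, [0.15, -0.95, -0.44], [0, 0, 0]], [0.65, [0, 0, 0], [0, 0, 0]]]'

```text
t: 4.45
tool_pos: [0.453, 0.0014, 0.1489]
tool_rot: [3.053, 0.737, 0.005]
contact_force: [-0.0, -0.3, -2.0]
opening: 0.0624
grip_force: 55.2
```

Run:
```python
from h import *
img,M,d,o=w_pose();print(o["tool_pos"],o["tool_rot"],o["opening"],o["grip_force"],o["contact_force"])
cv2.imwrite("pics/w2raw.png",img)
a=rect(img,M,d,0.54,0.046,0.06,0.059,480);b=cv2.resize(img,(320,240))
c=np.zeros((480,800,3),np.uint8);c[:,:480]=a;c[:240,480:]=b
a2=rect(img,M,d,0.50,0.046,0.12,0.010,240);c[240:,480:720]=a2
cv2.imwrite("pics/w2.png",c)
```

```text
[0.45302705 0.00135202 0.14891148] [3.0532113  0.73661205 0.00474479] 0.062433107114829 55.215330719947815 [-0.02427842 -0.33287768 -2.04093581]
```

View pics/w2.png

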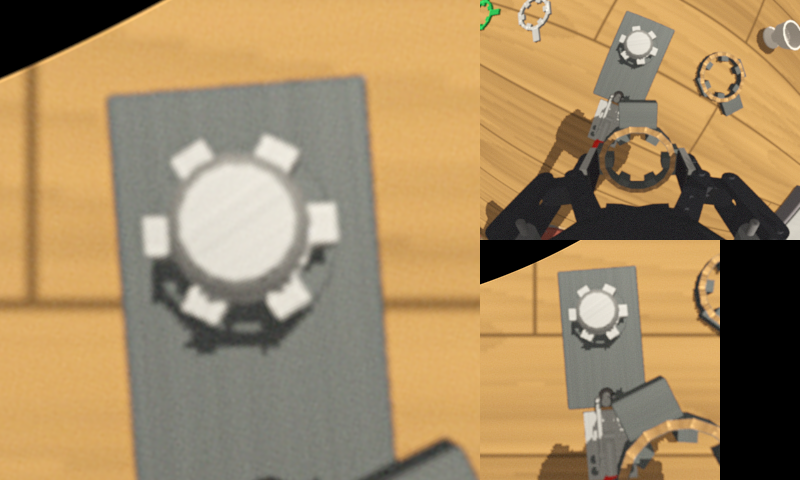

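The wrist rectification (4 px/mm) shows the hub's centre at (240,229), world (0.543, 0.046), with teeth at yaw ≈ −25° and +35°. The foot edges give a stand yaw of about 4.3°. That is close to the 30° tie, so I'll measure it by code.

```bash
cat > hub.py <<'E'
from h import *
def fit(a,s,xc,yc,half):
    """mean tooth angle mod 60; a: rect image z=.059, s=px/m"""
    g=a.min(2).astype(float);n=a.shape[0];c=np.array([n*(0.5)+(xc+half-half-xc)*s]*2)
    return g
def measure(img,proj,label):
    n=960;half=.08;xc,yc=.5428,.046;s=n/(2*half)
    t=proj(img,xc,yc,half,.059,n);g=t.min(2).astype(float)
    rows,cols=np.mgrid[:n,:n];X=xc+half-rows/s;Y=yc+half-cols/s;cx,cy=xc,yc
    for it in range(6):
        r=np.hypot(X-cx,Y-cy);th=np.arctan2(Y-cy,X-cx)
        res=[];cen=[]
        m=(r>.0212)&(r<.0235)&(g>170)
        # first estimate of phase
        ph=np.angle(np.exp(6j*th[m]).sum())/6
        for k in range(6):
            a=np.angle(np.exp(1j*(th-ph-k*np.pi/3)));mm=m&(abs(a)<.35)
            res.append(a[mm].mean());q=(r>.019)&(r<.027)&(g>170)&(abs(a)<.4);e=np.quantile(r[q],.97);cen.append(e)
        print(label,"teeth",np.round(np.degrees(ph+np.array(res)),2),"mean",round(np.degrees(ph+np.mean(res)),2),"rad",np.round(1e3*np.array(cen),1)) if it==5 else 0
        # centre from opposite residuals + radii
        k=np.arange(6);al=ph+k*np.pi/3;A=[];b=[]
        for j in range(6):
            A.append([-np.sin(al[j]),np.cos(al[j]),0]);b.append((res[j]-np.mean(res))*.0223)
        d=np.linalg.lstsq(np.array(A)[:,:2],np.array(b),rcond=None)[0];cx+=d[0];cy+=d[1]
    print(label,"centre",round(cx,4),round(cy,4))
    f=proj(img,xc,yc,half,.010,n).astype(int);sat=(f.max(2)-f.min(2))
    L=[];Rr=[]
    for row in range(n):
        x=xc+half-row/s
        if not(.500<x<.582): continue
        w=np.where(sat[row]<45)[0]
        if len(w)>100:
            w=w[(w>.02*s)&(w<n-.02*s)]
            L.append((x,yc+half-w.min()/s));Rr.append((x,yc+half-w.max()/s))
    for P,nm in((L,"L"),(Rr,"R")):
        P=np.array(P)
        for _ in range(4):
            p=np.polyfit(P[:,0],P[:,1],1);e=abs(P[:,1]-np.polyval(p,P[:,0]));P=P[e<max(2*np.median(e),2e-4)]
        print(label,"edge",nm,round(np.degrees(np.arctan(p[0])),2),len(P),"y at hub",round(np.polyval(p,cx),4))
def topproj(img,xc,yc,half,z,n):
    s=2*half/n;xs=xc+half-np.arange(n)*s;ys=yc+half-np.arange(n)*s
    Y,X=np.meshgrid(ys,xs);P=np.stack([X,Y,np.full_like(X,z)],-1)@TOP["E"][:3,:3].T+TOP["E"][:3,3]
    return cv2.remap(img,(TOP["c"][0]+TOP["f"]*P[...,0]/P[...,2]).astype(np.float32),(TOP["c"][1]+TOP["f"]*P[...,1]/P[...,2]).astype(np.float32),cv2.INTER_CUBIC)
E
python3 - <<'E'
from hub import *
img,M,d,o=w_pose()
measure(img,lambda i,*a:rect(i,M,d,*a),"wrist")
measure(cv2.imread("pics/raw_top0.png"),topproj,"top")
E
```

```text
wrist teeth [-25.25 -25.16 -25.28 -25.15 -25.23 -25.24] mean -25.22 rad [24.2 24.2 24.2 24.  24.1 24.2]
wrist centre 0.5428 0.046
wrist edge L 4.66 444 y at hub 0.085
wrist edge R 4.47 442 y at hub 0.007
top teeth [-25.38 -24.56 -26.24 -24.05 -25.89 -24.9 ] mean -25.17 rad [23.2 23.2 23.6 23.4 23.4 23.2]
top centre 0.5447 0.046
top edge L 4.16 262 y at hub 0.0852
top edge R 4.58 346 y at hub 0.0069
```

Run:
```python
from hub import *
def edges(img,proj,label,lo,hi):
    n=1600;half=.08;xc,yc=.523,.046;s=n/(2*half)
    f=proj(img,xc,yc,half,.010,n).astype(float);S=cv2.GaussianBlur(f[...,2]-f[...,0],(0,0),6)  # red-blue: wood high, steel ~0
    xs=xc+half-np.arange(n)/s;ys=yc+half-np.arange(n)/s
    for nm,y0 in(("L",.085),("R",.007)):
        P=[]
        for i in range(n):
            if not lo<xs[i]<hi:continue
            yy=y0+np.tan(np.radians(4.4))*(xs[i]-.543);w=np.where(abs(ys-yy)<.007)[0]
            g=np.abs(np.gradient(S[i,w]));g=np.clip(g-.4*g.max(),0,None);P.append((xs[i],(g*ys[w]).sum()/g.sum()))
        P=np.array(P)
        for _ in range(5):
            p=np.polyfit(*P.T,1);e=abs(P[:,1]-np.polyval(p,P[:,0]));P=P[e<max(2.5*np.median(e),1e-4)]
        print(label,nm,round(np.degrees(np.arctan(p[0])),2),len(P),"rms mm",round(1e3*e.std(),2))
    P=[]
    for j in range(n):
        if not .012<ys[j]<.080:continue
        w=np.where(abs(xs-(.593-.077*(ys[j]-.046)))<.008)[0]
        g=np.abs(np.gradient(S[w,j]));g=np.clip(g-.4*g.max(),0,None);P.append((ys[j],(g*xs[w]).sum()/g.sum()))
    P=np.array(P)
    for _ in range(5):
        p=np.polyfit(*P.T,1);e=abs(P[:,1]-np.polyval(p,P[:,0]));P=P[e<max(2.5*np.median(e),1e-4)]
    print(label,"far",round(-np.degrees(np.arctan(p[0])),2),len(P),"x at .046",round(np.polyval(p,.046),4))
img,M,d,o=w_pose()
edges(img,lambda i,*a:rect(i,M,d,*a),"wrist",.49,.585)
edges(cv2.imread("pics/raw_top0.png"),topproj,"top",.46,.585)
```

```text
wrist L 4.63 787 rms mm 0.02
wrist R 4.53 827 rms mm 0.03
wrist far 4.61 613 x at .046 0.592
top L 4.4 915 rms mm 0.11
top R 4.59 1170 rms mm 0.08
top far 4.72 582 x at .046 0.5941
```

>>> play_rows --series '[[0.65, [0.395, -0.775, 0], [0, 0, 0]], [0.65, [0.395, -0.775, 0], [0, 0, 0.934]], [0.65, [0, 0, 0], [0, 0, 0.934]], [0.65, [0, 0, 0], [0, 0, 0.934]], [0.65, [0, 0, 0], [0, 0, 0.934]], [0.65, [0, 0, 0], [0, 0, 0.934]], [0.65, [0, 0, 0], [0, 0, 0.934]], [0.65, [0, 0, 0], [0, 0, 0.934]]]'

```text
t: 5.6
tool_pos: [0.4531, 0.0849, 0.1459]
tool_rot: [3.061, -0.701, -0.004]
contact_force: [0.3, -0.5, -1.1]
opening: 0.0626
grip_force: 55.3
```

Run:
```python
from hub import *
img,M,d,o=w_pose();x=o["tool_rot"];print(o["tool_pos"],o["q"],"yaw",np.degrees(2*np.arctan2(x[1],x[0])))
measure(img,lambda i,*a:rect(i,M,d,*a),"wrist")
p=o["tool_pos"]
cv2.imwrite("pics/w3.png",rect(img,M,d,p[0],p[1],0.06,p[2]+.014,480))
```

```text
[0.45311305 0.08486845 0.14591272] [ 2.36227681e-02 -2.86365832e-01  2.06870058e+00 -2.12182488e-04
  1.36203281e+00  2.04474693e+00] yaw -25.799348515552627
wrist teeth [-25.38 -25.28 -25.23 -25.4  -25.23 -25.29] mean -25.3 rad [24.1 24.1 24.  24.  23.9 24.1]
wrist centre 0.5428 0.046
wrist edge L 4.64 401 y at hub 0.0852
wrist edge R 4.46 454 y at hub 0.0071
```

View pics/w3.png

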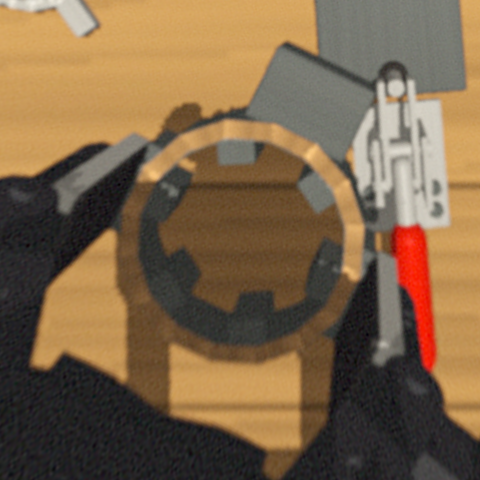

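The rectified view shows the held disc centred on the TCP (rim 118–365 by 120–360, tab up to the right). The hub measures the same as before. I'll move over it.

>>> play_rows --series '[[0.65, [0.488, -0.02, 0.3], [0, 0, -0.06]], [0.65, [0.488, -0.02, 0.3], [0, 0, 0]], [0.65, [0.488, -0.02, 0.3], [0, 0, 0]], [0.65, [0.488, -0.02, 0.3], [0, 0, 0]], [0.65, [0, 0, 0], [0, 0, 0]], [0.65, [0, 0, 0], [0, 0, 0]]]'

```text
t: 6.4
tool_pos: [0.5429, 0.048, 0.0868]
tool_rot: [3.067, -0.679, -0.003]
contact_force: [-0.7, -1.0, -2.1]
opening: 0.0623
grip_force: 55.4
```

>>> play_rows --series '[[0.65, [0.017, 0.036, 0], [0, 0, 0]], [0.65, [0, 0, 0.08], [0, 0, 0]], [0.65, [0, 0, 0.08], [0, 0, 0]], [0.65, [0, 0, 0.08], [0, 0, 0]], [0.65, [0, 0, 0.08], [0, 0, 0]], [0.65, [0, 0, 0.08], [0, 0, 0]], [0.65, [0, 0, 0], [0, 0, 0]]]'

```text
t: 7.28
tool_pos: [0.5431, 0.0464, 0.0667]
tool_rot: [3.067, -0.678, -0.002]
contact_force: [-0.8, 0.4, -1.1]
opening: 0.0624
grip_force: 55.4
```

Now slowly, 1.5 mm per row (12 mm/s).

>>> play_rows --series '[[0.65, [0, 0, 0.03], [0, 0, 0]], [0.65, [0, 0, 0.03], [0, 0, 0]], [0.65, [0, 0, 0.03], [0, 0, 0]], [0.65, [0, 0, 0.03], [0, 0, 0]], [0.65, [0, 0, 0.03], [0, 0, 0]], [0.65, [0, 0, 0.03], [0, 0, 0]], [0.65, [0, 0, 0.03], [0, 0, 0]], [0.65, [0, 0, 0.03], [0, 0, 0]]]'

```text
t: 8.28
tool_pos: [0.5435, 0.0464, 0.0552]
tool_rot: [-3.067, 0.679, 0.0]
contact_force: [0.2, 1.0, -1.6]
opening: 0.0622
grip_force: 55.4
```

>>> play_rows --series '[[0.65, [0, 0, 0.02], [0, 0, 0]], [0.65, [0, 0, 0.02], [0, 0, 0]], [0.65, [0, 0, 0.02], [0, 0, 0]], [0.65, [0, 0, 0.02], [0, 0, 0]]]'

```text
t: 8.78
tool_pos: [0.5435, 0.0463, 0.0513]
tool_rot: [3.067, -0.679, 0.0]
contact_force: [-0.9, -0.5, -1.3]
opening: 0.0624
grip_force: 55.4
```

It has dropped between the teeth with no force.

>>> play_rows --series '[[0.65, [0, 0, 0.036], [0, 0, 0]], [0.65, [0, 0, 0.036], [0, 0, 0]], [0.65, [0, 0, 0.036], [0, 0, 0]], [0.65, [0, 0, 0.036], [0, 0, 0]], [0.65, [0, 0, 0.036], [0, 0, 0]], [0.65, [0, 0, 0.036], [0, 0, 0]], [0.65, [0, 0, 0.036], [0, 0, 0]], [0.65, [0, 0, 0.02], [0, 0, 0]]]'

```text
t: 9.78
tool_pos: [0.5434, 0.0464, 0.0375]
tool_rot: [3.067, -0.679, -0.0]
contact_force: [0.2, 0.0, -1.8]
opening: 0.0623
grip_force: 55.4
```

Expect contact near TCP z = 0.033; going 0.8 mm per row.

>>> play_rows --series '[[0.65, [0, 0, 0.016], [0, 0, 0]], [0.65, [0, 0, 0.016], [0, 0, 0]], [0.65, [0, 0, 0.016], [0, 0, 0]], [0.65, [0, 0, 0.016], [0, 0, 0]], [0.65, [0, 0, 0.016], [0, 0, 0]], [0.65, [0, 0, 0.01], [0, 0, 0]]]'

```text
t: 10.52
tool_pos: [0.5435, 0.0464, 0.0331]
tool_rot: [3.067, -0.679, -0.0]
contact_force: [0.0, -0.5, -1.0]
opening: 0.0625
grip_force: 55.4
```

>>> play_rows --series '[[0.65, [0, 0, 0.01], [0, 0, 0]], [0.65, [0, 0, 0.01], [0, 0, 0]], [0.65, [0, 0, 0.01], [0, 0, 0]]]'

```text
t: 10.9
tool_pos: [0.5435, 0.0464, 0.0329]
tool_rot: [3.067, -0.678, -0.001]
contact_force: [-6.6, -0.2, 10.1]
opening: 0.0624
grip_force: 56.6
```

Contact at 10 N right at the shoulder height, so the disc is home. Releasing and rising.

>>> play_rows --series '[[0.75, [0, 0, 0], [0, 0, 0]], [0.87, [0, 0, 0], [0, 0, 0]], [0.87, [0, 0, 0], [0, 0, 0]], [0.87, [0, 0, -0.1], [0, 0, 0]], [0.87, [0, 0, -0.4], [0, 0, 0]], [0.87, [0, 0, -0.8], [0, 0, 0]], [0.87, [0, 0, -0.8], [0, 0, 0]], [0.87, [0, 0, -0.3], [0, 0, 0]]]'

```text
t: 11.9
tool_pos: [0.5456, 0.0463, 0.1564]
tool_rot: [-3.066, 0.678, -0.011]
contact_force: [-0.2, 0.0, 0.0]
opening: 0.0745
grip_force: 0.0
```

>>> play_rows --series '[[0.87, [-0.466, -0.825, 0], [0, 0, -0.95]], [0.87, [-0.352, -0.88, 0], [0, 0, -0.95]], [0.87, [-0.233, -0.92, 0], [0, 0, -0.95]], [0.87, [-0.11, -0.942, 0], [0, 0, -0.95]], [0.87, [0, 0, 0], [0, 0, -0.95]], [0.87, [0, 0, 0], [0, 0, -0.95]], [0.87, [0, 0, 0], [0, 0, -0.95]], [0.87, [0, 0, 0], [0, 0, -0.95]]]'

```text
t: 12.9
tool_pos: [0.5281, 0.2354, 0.1511]
tool_rot: [-2.987, -0.974, 0.002]
contact_force: [0.7, 0.0, 0.0]
opening: 0.0742
grip_force: 0.0
```

Run:
```python
from h import *
img,M,d,o=w_pose();x=o["tool_rot"];print(o["tool_pos"],"yaw",np.degrees(2*np.arctan2(x[1],x[0])))
cv2.imwrite("pics/w4raw.png",img)
a=rect(img,M,d,0.522,0.230,0.06,0.008,480)
b=rect(img,M,d,0.543,0.046,0.06,0.047,320);c=np.zeros((480,800,3),np.uint8);c[:,:480]=a;c[:320,480:]=b
cv2.imwrite("pics/w4.png",c)
```

```text
[0.52811762 0.23539251 0.15109832] yaw -323.88462566198785
```

View pics/w4.png

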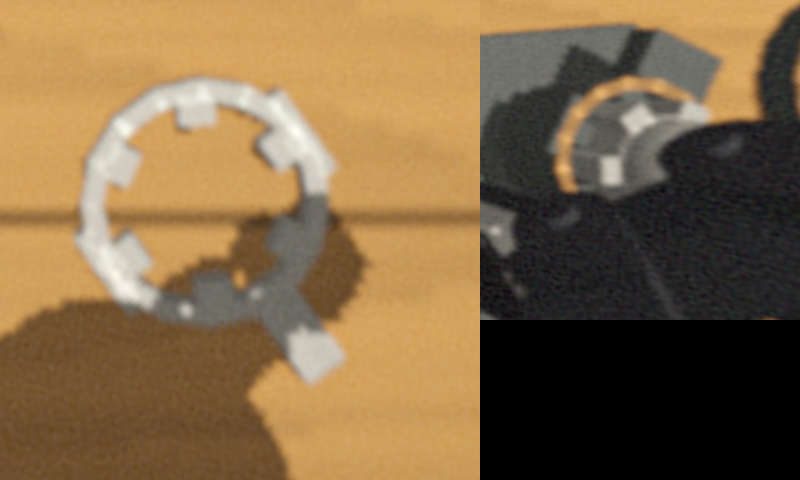

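The left part shows the separator's centre at (204,200), world (0.532, 0.239), with the tab's end at (327,370), yaw 215.7°. The tool is already aligned with that. The right part shows the seated disc with its tab up to the right, as planned.

>>> play_rows --series '[[0.87, [0.107, -0.014, 0.5], [0, 0, 0]], [0.87, [0, 0, 0.8], [0, 0, 0]], [0.87, [0, 0, 0.8], [0, 0, 0]], [0.87, [0, 0, 0.5], [0, 0, 0]], [0.87, [0, 0, 0.2], [0, 0, 0]], [0.87, [0, 0, 0.1], [0, 0, 0]], [0.87, [0, 0, 0], [0, 0, 0]]]'

```text
t: 13.82
tool_pos: [0.5332, 0.2393, 0.0075]
tool_rot: [2.989, 0.966, 0.002]
contact_force: [-0.2, 0.6, -0.0]
opening: 0.074
grip_force: 0.0
```

>>> play_rows --series '[[0.87, [-0.015, 0, 0.06], [0, 0, 0]], [0.87, [0, 0, 0.06], [0, 0, 0]], [0.87, [0, 0, 0.04], [0, 0, 0]], [0.87, [0, 0, 0.03], [0, 0, 0]], [0.87, [0, 0, 0.02], [0, 0, 0]], [0.87, [0, 0, 0], [0, 0, 0]]]'

```text
t: 14.58
tool_pos: [0.5319, 0.2387, -0.0039]
tool_rot: [2.989, 0.967, -0.0]
contact_force: [-0.3, 0.2, -0.2]
opening: 0.0745
grip_force: 0.0
```

>>> play_rows --series '[[0.87, [0, 0, 0.02], [0, 0, 0]], [0.8, [0, 0, 0], [0, 0, 0]], [0.75, [0, 0, 0], [0, 0, 0]], [0.7, [0, 0, 0], [0, 0, 0]], [0.65, [0, 0, 0], [0, 0, 0]], [0.65, [0, 0, 0], [0, 0, 0]]]' --force 50

```text
t: 15.32
tool_pos: [0.5324, 0.2389, -0.0042]
tool_rot: [-2.989, -0.967, -0.002]
contact_force: [-0.9, -0.4, 4.4]
opening: 0.0621
grip_force: 55.0
```

>>> play_rows --series '[[0.65, [0, 0, -0.1], [0, 0, 0]], [0.65, [0, 0, -0.6], [0, 0, 0]], [0.65, [0, 0, -0.9], [0, 0, 0]], [0.65, [0, 0, -0.9], [0, 0, 0]], [0.65, [-0.52, 0.812, 0], [0, 0, 0.954]], [0.65, [-0.407, 0.874, 0], [0, 0, 0.954]], [0.65, [-0.287, 0.92, 0], [0, 0, 0.954]], [0.65, [-0.163, 0.95, 0], [0, 0, 0.954]]]'

```text
t: 16.32
tool_pos: [0.5421, 0.0448, 0.1196]
tool_rot: [-3.138, -0.139, 0.002]
contact_force: [-0.1, 0.3, -0.5]
opening: 0.0624
grip_force: 55.0
```

>>> play_rows --series '[[0.65, [0, 0, 0], [0, 0, 0.954]], [0.65, [0, 0, 0], [0, 0, 0.954]], [0.65, [0, 0, 0], [0, 0, 0.954]], [0.65, [0, 0, 0], [0, 0, 0.954]], [0.65, [0, 0, 0], [0, 0, 0]], [0.65, [0, 0, 0], [0, 0, 0]]]'

```text
t: 17.08
tool_pos: [0.5425, 0.0462, 0.1198]
tool_rot: [3.066, -0.682, -0.001]
contact_force: [-0.4, -0.9, -0.9]
opening: 0.0621
grip_force: 55.1
```

Run:
```python
from h import *
img,M,d,o=w_pose();x=o["tool_rot"];print(o["tool_pos"],"yaw",np.degrees(2*np.arctan2(x[1],x[0])),o["q"][5])
p=o["tool_pos"]
a=rect(img,M,d,p[0],p[1],0.06,p[2]+.0122,480)
b=cv2.resize(img,(320,240));c=np.zeros((480,800,3),np.uint8);c[:,:480]=a;c[:240,480:]=b
cv2.imwrite("pics/w5.png",c)
```

```text
[0.54247549 0.0462247  0.11980163] yaw -25.093943649085414 1.9570970210537422
```

View pics/w5.png

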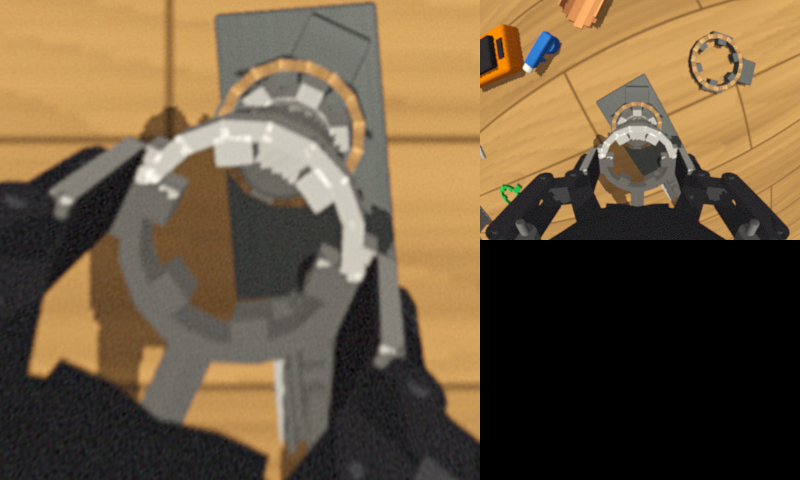

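The held separator is centred on the TCP (rim 118–366) with its tab down to the left (180,380), opposite the disc's tab at (340,55). Lowering.

>>> play_rows --series '[[0.65, [0.02, 0, 0.4], [0, 0, 0]], [0.65, [0, 0, 0.3], [0, 0, 0]], [0.65, [0, 0, 0.08], [0, 0, 0]], [0.65, [0, 0, 0.08], [0, 0, 0]], [0.65, [0, 0, 0.08], [0, 0, 0]], [0.65, [0, 0, 0.08], [0, 0, 0]], [0.65, [0, 0, 0.02], [0, 0, 0]], [0.65, [0, 0, 0], [0, 0, 0]]]'

```text
t: 18.12
tool_pos: [0.5438, 0.0458, 0.0683]
tool_rot: [-3.066, 0.685, -0.0]
contact_force: [-0.7, 0.2, -1.4]
opening: 0.0625
grip_force: 55.1
```

>>> play_rows --series '[[0.65, [0, 0, 0.04], [0, 0, 0]], [0.65, [0, 0, 0.04], [0, 0, 0]], [0.65, [0, 0, 0.04], [0, 0, 0]], [0.65, [0, 0, 0.03], [0, 0, 0]], [0.65, [0, 0, 0.03], [0, 0, 0]], [0.65, [0, 0, 0.02], [0, 0, 0]], [0.65, [0, 0, 0.02], [0, 0, 0]], [0.65, [0, 0, 0.02], [0, 0, 0]]]'

```text
t: 19.12
tool_pos: [0.5438, 0.0458, 0.0562]
tool_rot: [-3.066, 0.685, -0.0]
contact_force: [0.8, -0.2, -0.9]
opening: 0.0623
grip_force: 55.1
```

>>> play_rows --series '[[0.65, [0, 0, 0.02], [0, 0, 0]], [0.65, [0, 0, 0.02], [0, 0, 0]], [0.65, [0, 0, 0.02], [0, 0, 0]], [0.65, [0, 0, 0.02], [0, 0, 0]]]'

```text
t: 19.62
tool_pos: [0.5438, 0.0458, 0.0522]
tool_rot: [-3.066, 0.685, -0.0]
contact_force: [0.7, -0.9, -0.7]
opening: 0.0625
grip_force: 55.1
```

>>> play_rows --series '[[0.65, [0, 0, 0.026], [0, 0, 0]], [0.65, [0, 0, 0.026], [0, 0, 0]], [0.65, [0, 0, 0.026], [0, 0, 0]], [0.65, [0, 0, 0.026], [0, 0, 0]], [0.65, [0, 0, 0.026], [0, 0, 0]], [0.65, [0, 0, 0.016], [0, 0, 0]], [0.65, [0, 0, 0.014], [0, 0, 0]], [0.65, [0, 0, 0.01], [0, 0, 0]]]'

```text
t: 20.62
tool_pos: [0.5438, 0.0458, 0.0437]
tool_rot: [-3.066, 0.685, 0.0]
contact_force: [-0.4, -0.1, -1.6]
opening: 0.0622
grip_force: 55.1
```

>>> play_rows --series '[[0.65, [0, 0, 0.01], [0, 0, 0]], [0.65, [0, 0, 0.01], [0, 0, 0]], [0.65, [0, 0, 0.01], [0, 0, 0]]]'

```text
t: 21.0
tool_pos: [0.5438, 0.0458, 0.0428]
tool_rot: [3.066, -0.685, -0.001]
contact_force: [-3.2, 0.9, 4.4]
opening: 0.0621
grip_force: 55.8
```

>>> play_rows --series '[[0.65, [0, 0, 0.008], [0, 0, 0]], [0.65, [0, 0, 0], [0, 0, 0]]]'

```text
t: 21.25
tool_pos: [0.5438, 0.0458, 0.0428]
tool_rot: [3.066, -0.685, -0.001]
contact_force: [-4.2, 0.2, 6.1]
opening: 0.0624
grip_force: 55.9
```

Home on the disc at the predicted height. Releasing.

>>> play_rows --series '[[0.75, [0, 0, 0], [0, 0, 0]], [0.87, [0, 0, 0], [0, 0, 0]], [0.87, [0, 0, 0], [0, 0, 0]], [0.87, [0, 0, -0.1], [0, 0, 0]], [0.87, [0, 0, -0.4], [0, 0, 0]], [0.87, [0, 0, -0.9], [0, 0, 0]], [0.87, [-0.6, 0, -0.9], [0, 0, 0]], [0.87, [-0.9, 0, -0.3], [0, 0, 0]]]'

```text
t: 22.25
tool_pos: [0.4781, 0.0777, 0.1778]
tool_rot: [-3.064, 0.687, -0.013]
contact_force: [0.2, 1.1, 0.6]
opening: 0.0741
grip_force: 0.0
```

>>> play_rows --series '[[0.87, [-0.6, 0, 0], [0, 0, 0]], [0.87, [0, 0, 0], [0, 0, 0]]]'

```text
t: 22.5
tool_pos: [0.4482, 0.0912, 0.1736]
tool_rot: [-3.066, 0.683, -0.005]
contact_force: [0.5, -0.0, -0.1]
opening: 0.074
grip_force: 0.0
```

Run:
```python
from h import *
img,M,d,o=w_pose();print(o["tool_pos"],o["contact_force"])
a=rect(img,M,d,.543,.046,0.07,.055,480)
s=imaging.get_image("scene")["color"][170:220,245:315]
c=np.zeros((480,800,3),np.uint8);c[:,:480]=a;c[:228,480:]=cv2.resize(s,(320,228),interpolation=cv2.INTER_CUBIC)
cv2.imwrite("pics/w6.png",c)
```

```text
[0.44816227 0.09117779 0.17358923] [ 0.52295912 -0.03963248 -0.10677757]
```

View pics/w6.png

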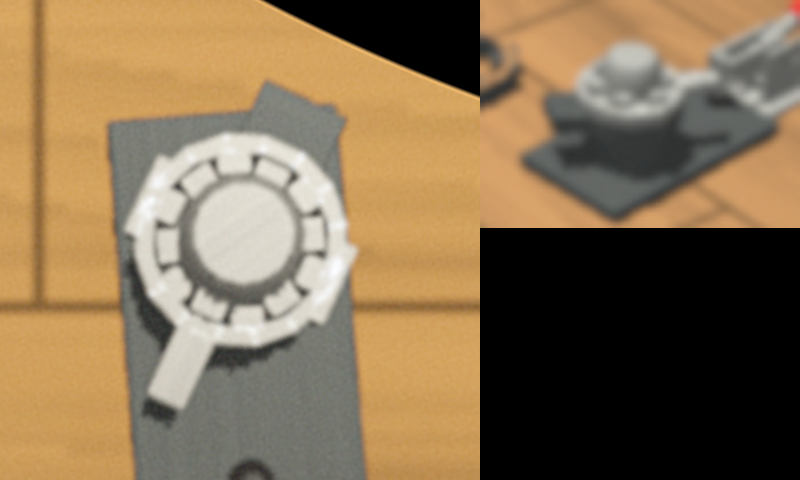

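The picture shows the separator flat on the hub with its teeth meshed. Its tab (180,370) lies opposite the disc's tab (305,105), and nothing touches them.

```bash
python3 -c "
from station import ctrl
print(ctrl.finish_job())"
```

```text
the job is handed in; nothing more can be done
None
```

The clutch is rebuilt and handed in at about 22.5 s: the disc is home on the shoulder with its tab on the tooth nearest to pointing away from the clamp (about 29.8° off, with the next tooth at about 30.2°, so nearly a tie), the separator is home on the disc with its tab opposite, both plates are released, and the highest contact force I read was about 10 N.

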